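# Hang the two-tier sign

### The job

Put up the two-tier sign: take the narrower board (the one with the steel loop below it) from the wooden rack and hang it by its hook on the bar of the sign stand; let go of it, and then hang the wider board by its hook in the loop under the first, so that both hang freely as a chain. Do not knock over or push away the bottle, the shaker and the bell standing nearby.

Things in the scene. Friction and masses are not known exactly. Their poses are not given: they have to be found in the camera images.
- stand: Fixed steel sign stand; origin on the counter below its bar; y along the bar, pointing away from the robot, x to the robot's right (+-0.25 rad). Round 12 mm bar, axis 300 mm up, from the one 14 mm post at y=85 mm toward the robot to a free end with a 20 mm ball at y=-83. On the counter a T foot 12 mm high: 150 x 30 mm under the post, 30 wide under the bar.
- bar_mid (a point): Point on the bar's axis over the stand's origin; axes as the stand's. The narrower board's hook is to sit on this bar, anywhere between post and ball.
- rack: Fixed light-wood rack 90x220x94 mm; origin on the counter under its centre, y away from the robot, x to its right (+-0.25 rad). Two battens along y at x=+-27, 14 thick, carry the upright boards 75 mm up in 16 mm wide notches at y=+-50 (which board is in which varies); teeth stand 19 mm above a board's lower edge. Lift boards straight up.
- upper_board: Loose narrower board, 0.1-0.17 kg: framed blank dark slate, panel 80 mm wide (x), 12 thick (y), 60 tall (z); hook on top, loop below. Origin: centre of the panel's lower edge; z up, x along the width, to the robot's right in the rack (as when hung). Hung, its origin is 102 mm below the stand bar's axis.
- upper_hook (a point): Inner apex of the narrower board's hook (its x=0, z=110). Hook: strip 10 wide (y), 4 thick, in the panel's plane; stem up from the panel's top at x=-15, 45 deg inverted V over to x=+15 (outer top z=116), free tip there pointing down, ends z=87. A bar enters from the +x side by the 27 mm gap between panel top (z=60) and tip, then settles in the V. Hung: 8 mm above the bar's axis.
- loop_bar (a point): Middle of the axis of the lower bar of the steel loop under the narrower board (z=-62 mm in that board); axes as the board's. The loop is of 8 mm round bar and lies across the panel (y-z plane): inner width 44 mm, inner height 53 mm, lower bar along y.
- lower_board: Loose wider board, 0.1-0.17 kg: like the narrower one but 110 mm wide (x), 12 thick (y), 60 tall (z), same hook, no loop. Origin: centre of the panel's lower edge; z up, x along the width, to the robot's right in the rack (as when hung). Hung, its origin is 104 mm below the loop bar's axis, 30 mm above the counter.
- lower_hook (a point): Inner apex of the wider board's hook (its x=0, z=110). Hook: strip 10 wide (y), 4 thick, in the panel's plane; stem up from the panel's top at x=-15, 45 deg inverted V over to x=+15 (outer top z=116), free tip there pointing down, ends z=87. A bar enters from the +x side by the 27 mm gap between panel top (z=60) and tip, then settles in the V. Hung: 6 mm above the loop bar's axis.
- sauce: Bystander: loose red squeeze bottle with a pointed nozzle, 56 mm across, 177 mm tall, origin at the centre of its underside.
- shaker: Bystander: loose glass shaker with metal top, 44 mm across, 90 mm tall, origin at the centre of its underside.
- bell: Bystander: loose counter bell, 75 mm across, 60 mm tall, origin at the centre of its underside.
Not all that is in view belongs to the job. What is shaped like the upper_board but yellow is not meant. Of the things that look like the lower_board, the larger one is meant.

How it is judged:
On the way, in this order (a step that is already met when the one before it is completed fails the run):
1. the narrower board hangs by its hook on the stand's bar, let go, and the wider board is not on it yet (x of upper_hook in the frame of bar_mid between -0.015 and 0.015 m and y of upper_hook in the frame of bar_mid between -0.075 and 0.08 m and z of upper_hook in the frame of bar_mid between 0 and 0.016 m and angle between upper_board's own z axis and vertical below 0.25 rad and contact force between upper_board and stand above 0.3 N and contact force between each of the fingers, lower_board and upper_board below 0.05 N), for 0.3 s.
2. the wider board's hook carries it in the loop of the narrower board, which still hangs on the bar (x of upper_hook in the frame of bar_mid between -0.015 and 0.015 m and y of upper_hook in the frame of bar_mid between -0.075 and 0.08 m and z of upper_hook in the frame of bar_mid between 0 and 0.016 m and angle between each of upper_board, lower_board's own z axis and vertical below 0.25 rad and contact force between upper_board and stand above 0.3 N and x of lower_hook in the frame of loop_bar between -0.012 and 0.012 m and y of lower_hook in the frame of loop_bar between -0.022 and 0.022 m and z of lower_hook in the frame of loop_bar between -0.002 and 0.014 m and contact force between lower_board and upper_board above 0.3 N), for 0.2 s.
At the end, for the whole second after the job is handed in: The narrower board hangs by its hook on the stand's bar, the wider by its hook on the loop's lower bar (apex over the bar within 15 and 12 mm, and at most 16 and 14 mm above its axis); both upright within 0.25 rad, released, at rest, the wider one clear of the stand (all of step 2 and contact force between the fingers and upper_board below 0.05 N and contact force between the fingers and lower_board below 0.05 N and linear speed of each of upper_board, lower_board below 0.03 m/s and angular speed of each of upper_board, lower_board below 0.3 rad/s and contact force between lower_board and stand below 0.05 N); the robot touches nothing.
It fails at once if a bystander (bottle, shaker, bell) is tipped or pushed by more than 40 mm (distance of any of sauce, shaker, bell from where it was at the start of the episode above 0.04 m or angle between any of sauce, shaker, bell's own z axis and vertical above 0.5 rad).
It also fails if it takes over 64 s, if anything falls off the work surface, if the arm or the gripper's body presses on something with over 40 N, if the wrist force passes 120 N, or if a joint passes its speed limit or range.

### The arm

A 6-joint arm with a two-finger parallel gripper is mounted at the origin on a cart in front of the work surface, level with it; the furniture and walls round the work are solid. World frame = base frame: x ahead of the robot, y to its left, z up, the work surface at z = 0. Lengths are in m, angles in rad, forces in N, time in s.
With the tool pointing down it reaches from about 0.25 to 0.725 m from the base axis. Payload 4 kg.
Tool frame: the origin (TCP) lies between the finger pads; the fingertips stand 8 mm ahead of it and the grasp point (between the pads) lies 11 mm behind it (bot.tip_reach is the distance from the TCP to the fingertips, in m); z points along the fingers, y is the line along which they close (so a half turn about z gives the same grasp; the last joint's range is limited). The gripper opens to 85 mm and grips with 20 to 120 N. Pads are 22 mm wide; open, the fingers measure 114 mm over their backs; the gripper's body (76 mm by 85 mm) begins 54 mm behind the grasp point. The pads swing forward as they close: fully open they stand 13 mm farther back than shut.
Start: joints at [1.227, 0.241, 0.005, 1.335, 0, 1.571], TCP at [0.169, 0.471, 0.239] pointing down, gripper open.
Joint ranges: [-2.72, 2.72], [-1.05, 1.87], [-1.09, 1.28], [-1.99, 2.15], [-1.42, 1.44], [-3.14, 3.14]. Speed limits (rad/s): [2.79, 2.79, 3.14, 3.14, 3.14, 3.14].

### API

Orientations are given as a unit quaternion [x, y, z, w].
In Python, from workcell import bot gives the robot as it stands.
- The arm moves only by the tool move_arm, never from a script. Its argument "deltas" is a list of rows, each a list of 7 numbers: the opening, from 0 (shut) to 1 (fully open), then the shift along the tool's x, y, z in mm, then the turn, a rotation vector about the tool's x, y, z in degrees. In form: [[gripper, tx, ty, tz, ax, ay, az], ...]. A call has 1 to 10 rows; each row shifts and turns the commanded pose from where the row before left it, along the tool's axes as they then stand; what a row does not reach is not made up. A row lasts 1/12 s, in which the tool goes at most 41.7 mm and 7.16 degrees, less where a joint would pass 70% of its speed; a pose out of reach is approached as far as the arm can. A call is refused whole if a number of a shift passes 41.7 or a number of a turn 7.16, either way. A call with a gripper value outside its range is refused whole. The fingers move at their own pace and stop on an object; the grip force is fixed at half the most. Time passes only in rows, so rows that do not move let the fingers close. It gives the time, the measured TCP pose, the force, the opening and the grip force at its end, in the units of the state.
- bot.get_obs(): the state, without advancing time (a new reading comes with each control period).
- bot.camera(name): name is "scene" or "top" or "wrist"; returns the picture (384x512x3 uint8, blue, green, red); there is no depth.
- bot.calibration(name): a dict with "K" (3x3 intrinsics, pixels), "position" and "orientation" of the camera in the world. Camera axes: x right, y down, z forward; pixel columns grow to the right and rows downward; lengths in m; the calibration is good to about 2 mm. A picture is of the moment at which its call begins: read the wrist's pose just before it. calibration takes no time and is no camera call; for the wrist camera it gives the pose at the moment of the call.
- bot.job_done(): hands the job in; it is judged then, once.
Trained networks look in the newest picture that a camera, given by its name, has taken for a name from the list of things; names that differ only in an ending like _2 or _b are one class to them, and where a whole thing is asked for, a point or a joint stands for the part that bears it (a point fixed in the world has none). Each returns a list of dicts, best first, with "conf" (0 to 1); they miss things now and then, are a little off and sometimes report something else, mostly with a low value. They report only what shows in the picture. A call takes as long as a camera call. They do not tell look-alikes from the thing itself.
- bot.outline_of(query, camera): "pixels" (384x512 bool, what is visible of it) and "rect" ([left, top, width, height] in pixels, round what is visible of it).
The state is a dict: "clock": time; "joint_pos": joint angles; "joint_vel": joint speeds; "tau": joint torques, N m; "eef_pos": TCP position; "tool_rot": TCP orientation; "ft_force": force on the tool from outside, world axes, zero at the start; "ft_torque": the same for the moment, N m; "grip_width": finger opening in m; "grasp_force": force on a finger pad.
Only numpy, scipy, OpenCV 4.12 (cv2) and the standard library are available. Lean on these libraries where they do the work, as an engineer would, in place of code of your own. Each camera call takes 0.05 s, during which the arm holds its last target. There are 200 camera calls.

## Working session

There is one attempt and no reset: what is moved stays moved. The work goes in short steps, Python scripts to look and compute and a tool call to move; the robot and the scene stay as the last step left them, time stands still between calls to the robot, and variables do not carry over. Pictures are saved under pics/ and viewed, at most 10 in all, crops included, and the job is handed in when it is done.

Besides the shell and the picture viewer there is one more tool, called after "Emit:" as name([rows], argument=value, ...), one row to a line, values as JSON. move_arm: Moves the arm, as the interface text tells. Its arguments: {"type":"object","properties":{"deltas":{"type":"array","items":{"type":"array","items":{"type":"number"}}}},"required":["deltas"]}

```bash
mkdir -p pics; ls
python3 - <<'E'
from workcell import bot
import cv2,numpy as np
o=bot.get_obs();print({k:np.round(v,3) for k,v in o.items()})
for c in("scene","top"):
    im=bot.camera(c);cv2.imwrite(f"pics/{c}0.png",im)
    k=bot.calibration(c);print(c,np.round(k["K"],1).tolist(),np.round(k["position"],3),np.round(k["orientation"],3))
    for q in("stand","rack","upper_board","lower_board","sauce","shaker","bell"):
        for r in bot.outline_of(q,c):print(q,round(r["conf"],2),r["rect"])
E
```

```text
pics
{'clock': np.float64(0.0), 'joint_pos': array([1.227, 0.241, 0.004, 1.335, 0.   , 1.571]), 'joint_vel': array([-0.003, -0.001, -0.001, -0.   , -0.001,  0.   ]), 'tau': array([ 1.0000e-03, -3.7232e+01,  2.5241e+01,  1.7000e-02,  0.0000e+00,
        0.0000e+00]), 'eef_pos': array([0.168, 0.47 , 0.238]), 'tool_rot': array([ 0.171,  0.985, -0.001, -0.   ]), 'ft_force': array([ 0.253, -0.432,  0.534]), 'ft_torque': array([ 0.025, -0.03 ,  0.026]), 'grasp_force': np.float64(0.0), 'grip_width': np.float64(0.085)}
scene [[428.0, 0.0, 252.5], [0.0, 428.0, 193.3], [0.0, 0.0, 1.0]] [-0.281 -0.412  1.186] [ 0.795 -0.489  0.184 -0.309]
stand 0.77 [274.7, 162.1, 47.7, 95.4]
rack 0.68 [179.9, 174.5, 44.7, 64.4]
upper_board 0.7 [136.5, 148.0, 26.5, 38.4]
upper_board 0.61 [182.4, 188.0, 24.0, 30.9]
lower_board 0.73 [138.1, 200.9, 19.1, 6.0]
sauce 0.78 [360.5, 222.2, 21.9, 38.9]
shaker 0.77 [355.4, 269.0, 14.1, 23.1]
bell 0.64 [217.0, 237.5, 24.6, 23.2]
bell 0.64 [274.1, 167.2, 52.3, 93.7]
top [[429.9, 0.0, 253.0], [0.0, 429.9, 189.2], [0.0, 0.0, 1.0]] [-0.208 -0.31   1.55 ] [ 0.819 -0.512  0.142 -0.217]
stand 0.64 [276.0, 165.0, 40.8, 73.8]
rack 0.66 [189.0, 163.0, 39.2, 54.0]
upper_board 0.84 [194.8, 186.3, 20.3, 20.6]
upper_board 0.54 [151.5, 143.4, 23.6, 29.1]
lower_board 0.77 [200.7, 162.6, 27.4, 19.0]
lower_board 0.46 [152.5, 179.4, 23.4, 15.5]
sauce 0.68 [346.7, 216.7, 19.0, 22.4]
sauce 0.44 [274.3, 166.5, 42.5, 71.9]
shaker 0.46 [344.1, 250.5, 10.8, 19.2]
shaker 0.4 [349.0, 217.2, 17.7, 17.7]
bell 0.58 [227.2, 222.4, 20.3, 20.8]
bell 0.39 [196.5, 181.5, 18.7, 20.1]
bell 0.17 [187.9, 162.5, 43.2, 55.3]
```

Run:
```python
import cv2,numpy as np
a=cv2.imread("pics/scene0.png")[120:310,120:400];b=cv2.imread("pics/top0.png")[120:310,120:400]
cv2.imwrite("pics/both.png",cv2.resize(np.vstack([a[:,:]]),None,fx=2.8,fy=2.8,interpolation=cv2.INTER_CUBIC))
```

```text
(no output)
```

View pics/both.png

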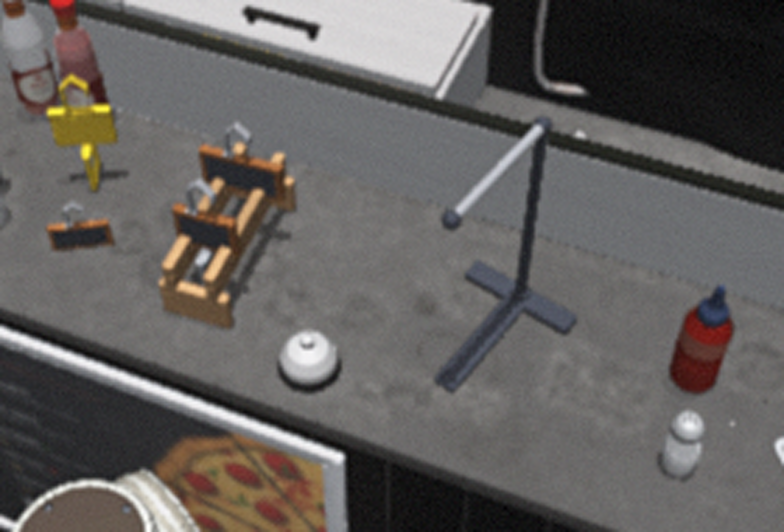

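The crop (×2.8, offset 120,120) shows the narrow board nearer at (205,225) and the wide board behind it at (240,170) in the rack. The bar's ball is at (450,217), its post top at (543,124), the bell at (308,360), the sauce at (700,340) and the shaker at (683,445).

```bash
cat > h.py <<'E'
import numpy as np,cv2
from scipy.spatial.transform import Rotation as R
from scipy.optimize import least_squares
from workcell import bot
def cal(c):
    k=bot.calibration(c);return np.array(k["K"]),np.array(k["position"]),R.from_quat(k["orientation"])
def ray(c,uv,z):
    K,p,r=c;d=r.apply(np.linalg.inv(K)@[uv[0],uv[1],1]);return p+d*(z-p[2])/d[2]
def proj(c,P):
    K,p,r=c;q=r.inv().apply(np.atleast_2d(P)-p)@K.T;return q[:,:2]/q[:,2:]
def fit(obs,x0):
    "obs: list of (cal, model pts Nx3, pixels Nx2); pose x,y,yaw on counter"
    def f(x):
        T=R.from_euler('z',x[2])
        return np.concatenate([(proj(c,T.apply(M)+[x[0],x[1],0])-U).ravel() for c,M,U in obs])
    s=least_squares(f,x0,loss='soft_l1');return s.x,np.abs(s.fun).max()
E
python3 - <<'E'
from h import *
s=cal("scene");C=lambda u,v:(u/2.8+120,v/2.8+120)
for n,u,v,z in(("ball",450,217,.3),("post",543,124,.3),("postfoot",521,296,.012),("footend",447,382,.012),("rackFL",163,288,.094),("rackFR",232,305,.094),("rackBR",292,180,.094),("bell",308,370,.02),("sauce",697,375,.02),("shaker",680,465,.01),("yellow",92,185,0),("nhook",200,183,.19),("whook",237,127,.19)):
    print(n,np.round(ray(s,C(u,v),z),3))
E
```

```text
ball [ 0.45  -0.116  0.3  ]
post [ 0.613 -0.15   0.3  ]
postfoot [ 0.607 -0.153  0.012]
footend [ 0.452 -0.124  0.012]
rackFL [0.371 0.204 0.094]
rackFR [0.386 0.119 0.094]
rackBR [0.587 0.155 0.094]
bell [0.389 0.026 0.02 ]
sauce [ 0.585 -0.381  0.02 ]
shaker [ 0.469 -0.398  0.01 ]
yellow [0.533 0.443 0.   ]
nhook [0.46  0.197 0.19 ]
whook [0.558 0.207 0.19 ]
```

Run:
```python
from h import *
b=cv2.imread("pics/top0.png")[150:250,180:330]
cv2.imwrite("pics/topc.png",cv2.resize(b,None,fx=5,fy=5,interpolation=cv2.INTER_CUBIC))
K,p,r=cal("wrist");o=bot.get_obs();t=R.from_quat(o["tool_rot"])
print(np.round(K,1).tolist(),np.round(t.inv().apply(p-o["eef_pos"]),3),np.round((t.inv()*r).as_matrix(),3).tolist())
```

```text
[[317.1, 0.0, 254.5], [0.0, 317.1, 189.2], [0.0, 0.0, 1.0]] [ 0.08   0.    -0.134] [[-0.0, -0.949, -0.316], [1.0, -0.0, -0.001], [0.001, -0.316, 0.949]]
```

View pics/topc.png

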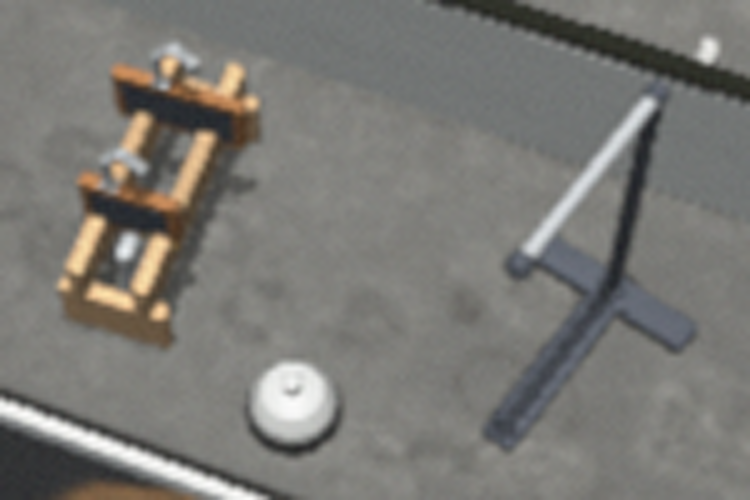

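Top crop (×5, offset 180,150): ball at (519,262), post top (656,90), post base (612,290). The narrow board's top corners are about (82,178) and (183,212), and the wide board's are (115,68) and (250,108).

Run:
```python
from h import *
s=cal("scene");t=cal("top");A=lambda L:np.array(L)
S=lambda L:A(L)/2.8+120
T=lambda L:A(L)/5+[180,150]
M=A([[0,-.083,.3],[0,.085,.3],[0,.085,.012],[.075,.085,.012],[-.075,.085,.012]])
print("stand",fit([(s,M,S([[450,217],[543,124],[521,296],[573,320],[472,270]])),(t,M[:4],T([[519,262],[656,90],[612,290],[684,337]]))],[.53,-.13,-1.77]))
H=A([[0,-.05,.191],[0,.05,.191],[-.04,-.05,.135],[.04,-.05,.135],[-.055,.05,.135],[.055,.05,.135]])
print("rack",fit([(s,H,S([[200,181],[237,125],[175,207],[243,225],[202,150],[285,170]])),(t,H,T([[125,155],[176,50],[82,178],[184,212],[115,68],[250,108]]))],[.48,.18,-1.4]))
```

```text
stand (array([ 0.52896973, -0.13397116, -1.76729427]), np.float64(2.211542399053968))
rack (array([ 0.50959601,  0.20034083, -1.45275234]), np.float64(1.6822639968260944))
```

```bash
cat >> h.py <<'E'
RACK=[0.5096,0.2003,-1.4528]; STAND=[0.529,-0.134,-1.7673]
def boardpose(fr,y,z): # world R,pos of a board in frame fr at local y, height z
    r=R.from_euler('z',fr[2]);return r,r.apply([0,y,0])+[fr[0],fr[1],z]
def tool(bp,g,th,off=(0,0,0),yawc=0):
    "tool pose gripping a board at (gx,gz) tilt th deg; off in board axes"
    r,p=bp;t=np.deg2rad(th);d=np.array([np.sin(t),0,-np.cos(t)]);y=np.array([0,1,0.]);M=np.c_[np.cross(y,d),y,d]
    return R.from_matrix(r.as_matrix()@M),p+r.apply(np.array([g[0],0,g[1]])+.011*d+off)
def plan(tgt,cur=None,n=None,g=1,straight=False):
    o=bot.get_obs();c=cur or (R.from_quat(o["tool_rot"]),o["eef_pos"])
    dr=(c[0].inv()*tgt[0]);dp=c[0].inv().apply(tgt[1]-c[1])
    n=n or int(np.ceil(max(np.linalg.norm(dp)*1e3/38,np.rad2deg(dr.magnitude())/6.5)))
    T=np.eye(4);T[:3,:3]=dr.as_matrix();T[:3,3]=dp
    from scipy.linalg import logm,expm
    D=expm(np.real(logm(T))/n)
    print(n,"x",np.round(np.r_[g,D[:3,3]*1e3,np.rad2deg(R.from_matrix(D[:3,:3]).as_rotvec())],2).tolist(), "total",np.round(dp*1e3,1),np.round(dr.as_rotvec(degrees=True),1),"tgt",np.round(tgt[1],3))
E
python3 - <<'E'
from h import *
b=boardpose(RACK,-.05,.075)
plan(tool(b,(-.03,.048),40,(-.085,0,.095)))
E
```

```text
12 x [1.0, -25.76, 8.87, 10.58, 1.85, -2.98, 5.07] total [-319.4  -65.3   29.8] [ 22.1 -35.8  60.8] tgt [0.447 0.302 0.21 ]
```

Emit:
move_arm([
  [1, -25.8, 8.9, 10.6, 1.85, -2.98, 5.07],
  [1, -25.8, 8.9, 10.6, 1.85, -2.98, 5.07],
  [1, -25.8, 8.9, 10.6, 1.85, -2.98, 5.07],
  [1, -25.8, 8.9, 10.6, 1.85, -2.98, 5.07],
  [1, -25.8, 8.9, 10.6, 1.85, -2.98, 5.07],
  [1, -25.8, 8.9, 10.6, 1.85, -2.98, 5.07],
])

```text
clock: 1.3
eef_pos: [0.3307, 0.4266, 0.1947]
tool_rot: [0.421, 0.889, -0.121, 0.136]
ft_force: [0.0, 1.2, 0.5]
grip_width: 0.0851
grasp_force: 0.0
```

Emit:
move_arm([
  [1, -25.8, 8.9, 10.6, 1.85, -2.98, 5.07],
  [1, -25.8, 8.9, 10.6, 1.85, -2.98, 5.07],
  [1, -25.8, 8.9, 10.6, 1.85, -2.98, 5.07],
  [1, -25.8, 8.9, 10.6, 1.85, -2.98, 5.07],
  [1, -25.8, 8.9, 10.6, 1.85, -2.98, 5.07],
  [1, -25.8, 8.9, 10.6, 1.85, -2.98, 5.07],
  [1, 0, 0, 0, 0, 0, 0],
  [1, 0, 0, 0, 0, 0, 0],
])

```text
clock: 1.97
eef_pos: [0.4486, 0.3006, 0.2085]
tool_rot: [0.625, 0.702, -0.228, 0.255]
ft_force: [0.7, 0.1, -0.5]
grip_width: 0.0853
grasp_force: 0.0
```

Run:
```python
from h import *
o=bot.get_obs();print(o["clock"],o["eef_pos"].round(4),o["tool_rot"].round(3),o["joint_pos"].round(2))
k=bot.calibration("wrist");im=bot.camera("wrist");cv2.imwrite("pics/w1.png",cv2.resize(im,None,fx=1.5,fy=1.5,interpolation=cv2.INTER_CUBIC))
np.savez("w1.npz",K=k["K"],p=k["position"],q=k["orientation"])
b=boardpose(RACK,-.05,.075);plan(tool(b,(-.03,.048),40,(-.085,0,.095)))
```

```text
1.9667 [0.4486 0.3006 0.2085] [ 0.625  0.702 -0.228  0.255] [ 0.85  0.7   0.44  1.82 -0.49  2.44]
1 x [1.0, -0.24, -0.73, -0.75, -0.1, -0.0, 0.01] total [-0.2 -0.7 -0.7] [-0.1 -0.   0. ] tgt [0.447 0.302 0.21 ]
```

View pics/w1.png

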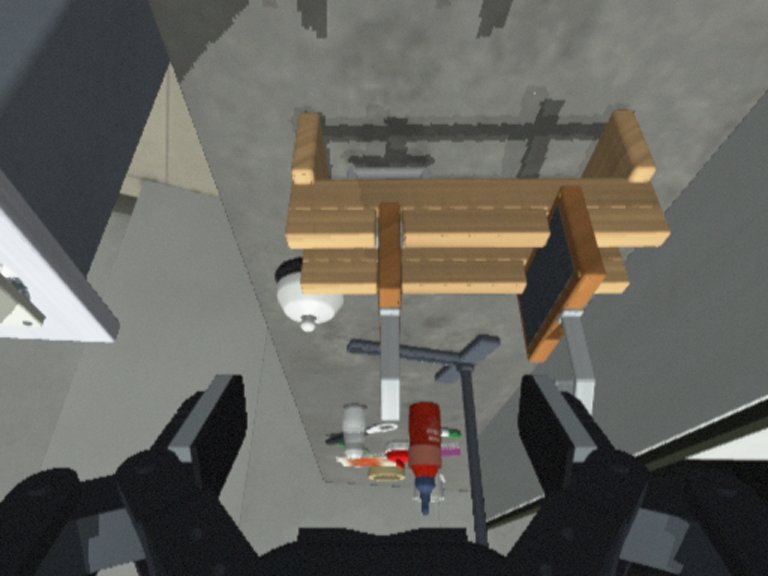

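The wrist view (×1.5) shows the narrow board edge-on, with its left edge between (380,203) and (401,307) and its hook top at (390,418). The wide board's left edge runs from (558,188) to (604,275).

Run:
```python
from h import *
d=np.load("w1.npz");c=(d["K"],d["p"],R.from_quat(d["q"]));A=np.array
M=A([[-.04,-.006,.075],[-.04,.006,.075],[-.04,-.006,.135],[-.04,.006,.135],[0,-.005,.191],[0,.005,.191]])
U=A([[380,203],[401,203],[379,307],[401,307],[382,418],[399,418]])/1.5
x,e=fit([(c,M,U)],[.46,.19,-1.45]);print("narrow",x.round(4),e,(proj(c,R.from_euler('z',x[2]).apply(M)+[x[0],x[1],0])*1.5).round().tolist())
M2=A([[-.055,-.006,.075],[-.055,.006,.075],[-.055,-.006,.135],[-.055,.006,.135],[.055,-.006,.135],[.055,.006,.135]])
U2=A([[558,188],[580,187],[580,285],[604,275],[530,361],[551,350]])/1.5
x,e=fit([(c,M2,U2)],[.56,.2,-1.45]);print("wide",x.round(4),e,(proj(c,R.from_euler('z',x[2]).apply(M2)+[x[0],x[1],0])*1.5).round().tolist())
for f,y in((RACK,-.05),(RACK,.05)):print(boardpose(f,y,0)[1])
SM=A([[0,.085,.012],[.075,.085,.012],[-.075,.085,.012]])
T=R.from_euler('z',STAND[2]);print((proj(c,T.apply(SM)+[STAND[0],STAND[1],0])*1.5).round().tolist())
```

```text
narrow [ 0.4656  0.1991 -1.4565] 9.477114978316706 [[379.0, 204.0], [400.0, 204.0], [379.0, 293.0], [402.0, 293.0], [381.0, 423.0], [400.0, 423.0]]
wide [ 0.5667  0.2099 -1.4032] 8.948617552975804 [[557.0, 187.0], [579.0, 187.0], [580.0, 279.0], [605.0, 278.0], [532.0, 364.0], [550.0, 363.0]]
[0.45994767 0.19441386 0.        ]
[0.55925233 0.20618614 0.        ]
[[462.0, 365.0], [440.0, 383.0], [489.0, 343.0]]
```

Run:
```python
from h import *
d=np.load("w1.npz");c=(d["K"],d["p"],R.from_quat(d["q"]));A=np.array
M=A([[-.04,-.006,.075],[-.04,.006,.075],[-.04,-.006,.135],[-.04,.006,.135],[0,-.005,.191],[0,.005,.191]])
U=A([[380,203],[401,203],[379,284],[401,284],[382,418],[399,418]])/1.5
x,e=fit([(c,M,U)],[.46,.19,-1.45]);print("narrow",x.round(4),e,(proj(c,R.from_euler('z',x[2]).apply(M)+[x[0],x[1],0])*1.5).round().tolist())
# rack outer-batten ends, top z .094 , x=-.034
for u,v in((287,247),(668,246),(303,293),(629,293)):print(ray(c,(u/1.5,v/1.5),.094).round(4))
b=boardpose(x,0,.075)
plan(tool(b,(-.03,.048),42),n=6)
plan(tool(b,(-.03,.048),42,(-.02,0,.02)),n=6)
```

```text
narrow [ 0.4647  0.2059 -1.4576] 4.895402074084302 [[379.0, 196.0], [400.0, 196.0], [379.0, 286.0], [403.0, 286.0], [381.0, 420.0], [400.0, 420.0]]
[0.4028 0.2154 0.094 ]
[0.6253 0.2423 0.094 ]
[0.4108 0.1625 0.094 ]
[0.6327 0.1883 0.094 ]
6 x [1.0, 0.89, 0.96, 19.94, 0.01, -0.33, 0.04] total [  3.6   5.7 119.7] [ 0.1 -2.   0.2] tgt [0.462 0.228 0.115]
6 x [1.0, 1.24, 0.97, 15.24, 0.01, -0.33, 0.04] total [ 6.1  5.7 91.5] [ 0.1 -2.   0.2] tgt [0.46  0.248 0.135]
```

Emit:
move_arm([
  [1, 0.8, 1, 20, 0, -0.33, 0],
  [1, 0.8, 1, 20, 0, -0.33, 0],
  [1, 0.8, 1, 20, 0, -0.33, 0],
  [1, 0.8, 1, 20, 0, -0.33, 0],
  [1, 0.8, 1, 20, 0, -0.33, 0],
  [1, 0.8, 1, 20, 0, -0.33, 0],
  [1, 0, 0, 0, 0, 0, 0],
  [0, 0, 0, 0, 0, 0, 0],
  [0, 0, 0, 0, 0, 0, 0],
])

```text
clock: 2.77
eef_pos: [0.4625, 0.2292, 0.1166]
tool_rot: [0.62, 0.698, -0.237, 0.268]
ft_force: [-0.7, -0.0, 0.0]
grip_width: 0.0637
grasp_force: 0.0
```

Emit:
move_arm([
  [0, 0, 0, 0, 0, 0, 0],
  [0, 0, 0, 0, 0, 0, 0],
  [0, 0, 0, 0, 0, 0, 0],
  [0, 0, 0, 0, 0, 0, 0],
  [0, 0, 0, 0, 0, 0, 0],
  [0, 0, 0, 0, 0, 0, 0],
])

```text
clock: 3.27
eef_pos: [0.4626, 0.2283, 0.1161]
tool_rot: [0.62, 0.698, -0.238, 0.268]
ft_force: [-0.8, 2.4, 4.1]
grip_width: 0.0107
grasp_force: 60.6
```

Emit:
move_arm([
  [0, -10, 0, -11.1, 0, 0, 0],
  [0, -20.1, 0, -22.3, 0, 0, 0],
  [0, -20.1, 0, -22.3, 0, 0, 0],
  [0, -20.1, 0, -22.3, 0, 0, 0],
  [0, -20.1, 0, -22.3, 0, 0, 0],
  [0, -10, 0, -11.1, 0, 0, 0],
  [0, 0, 0, 0, 0, 0, 0],
  [0, 0, 0, 0, 0, 0, 0],
])

```text
clock: 3.93
eef_pos: [0.4627, 0.2281, 0.2653]
tool_rot: [0.621, 0.698, -0.238, 0.267]
ft_force: [0.6, -0.0, -2.8]
grip_width: 0.0109
grasp_force: 60.1
```

Run:
```python
from h import *
o=bot.get_obs();print(o["clock"],o["eef_pos"].round(4),o["ft_force"].round(1))
k=bot.calibration("wrist");im=bot.camera("wrist");cv2.imwrite("pics/w2.png",cv2.resize(im,None,fx=1.5,fy=1.5,interpolation=cv2.INTER_CUBIC))
np.savez("w2.npz",K=k["K"],p=k["position"],q=k["orientation"],tp=o["eef_pos"],tq=o["tool_rot"])
```

```text
3.9333 [0.4627 0.2281 0.2653] [ 0.6 -0.  -2.8]
```

View pics/w2.png

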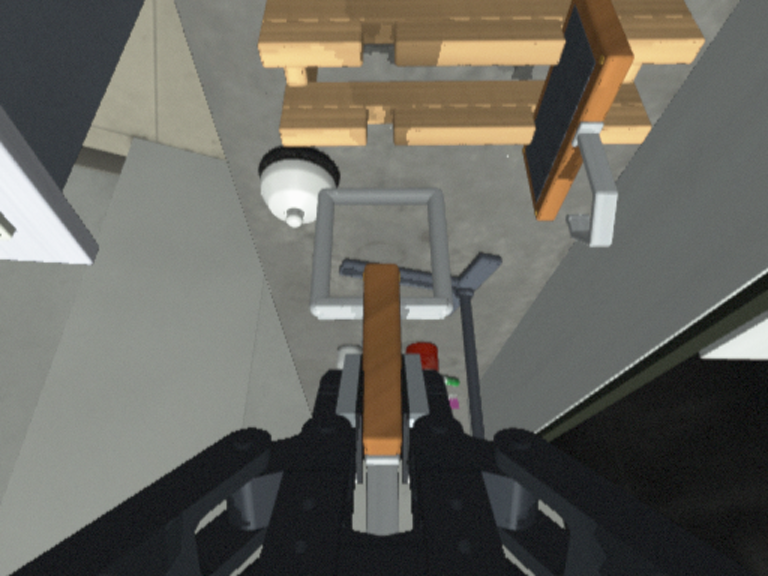

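```bash
cat >> h.py <<'E'
def inhand(f,M,U,x0):
    "board pose in tool: x=(gx,gz board point at grasp [m], tilt deg, y off, yaw)"
    d=np.load(f);c=(d["K"],d["p"],R.from_quat(d["q"]));T=(R.from_quat(d["tq"]),d["tp"])
    def P(x):
        t=np.deg2rad(x[2]*100);dd=np.array([np.sin(t),0,-np.cos(t)]);y=np.array([0,1.,0]);m=np.c_[np.cross(y,dd),y,dd]
        rb=T[0]*R.from_matrix(m).inv() # board rotation
        return rb,T[1]-rb.apply(np.array([x[0],x[3],x[1]])+.011*dd)
    def F(x):
        rb,p=P(x);return np.r_[((proj(c,rb.apply(M)+p)-U)).ravel(),(x-x0)*[20,20,20,20]]
    s=least_squares(F,x0);rb,p=P(s.x);return s.x,(s.fun[:len(U)*2]).reshape(-1,2),rb,p
E
python3 - <<'E'
from h import *
A=np.array
M=A([[0,-.026,-.062],[0,.026,-.062],[-.04,-.006,0],[-.04,.006,0],[-.04,-.006,.06],[-.04,.006,.06]])
U=A([[322,197],[438,197],[364,265],[399,265],[363,447],[401,450]])/1.5
x,e,rb,p=inhand("w2.npz",M,U,A([-.03,.048,.42,0]))
print(x,e.round(1).tolist(),rb.as_euler('zyx',degrees=True),p)
E
```

```text
[-0.03577079  0.04824975  0.42794635 -0.00060742] [[3.2, -0.1], [-1.5, -0.2], [-0.2, -0.1], [-0.1, -0.1], [-2.0, 1.2], [1.3, -0.9]] [-8.32989170e+01  7.65825502e-02  8.73912397e-01] [0.46653422 0.20065463 0.2246714 ]
```

Run:
```python
from h import *
b=boardpose(STAND,0,.2265)
for n,off in ((10,(-.08,0,0)),):
    plan(tool(b,(-.0358,.0482),42.8,off),n=n,g=0)
```

```text
10 x [0.0, -18.96, 9.44, 16.95, 1.2, -0.08, 1.33] total [-197.8   57.4  174.8] [12.  -0.8 13.3] tgt [ 0.55  -0.028  0.267]
```

Emit:
move_arm([
  [0, -19, 9.4, 17, 1.2, -0.08, 1.33],
  [0, -19, 9.4, 17, 1.2, -0.08, 1.33],
  [0, -19, 9.4, 17, 1.2, -0.08, 1.33],
  [0, -19, 9.4, 17, 1.2, -0.08, 1.33],
  [0, -19, 9.4, 17, 1.2, -0.08, 1.33],
  [0, -19, 9.4, 17, 1.2, -0.08, 1.33],
  [0, -19, 9.4, 17, 1.2, -0.08, 1.33],
  [0, -19, 9.4, 17, 1.2, -0.08, 1.33],
  [0, -19, 9.4, 17, 1.2, -0.08, 1.33],
  [0, -19, 9.4, 17, 1.2, -0.08, 1.33],
])

```text
clock: 4.82
eef_pos: [0.5496, -0.0297, 0.2653]
tool_rot: [0.719, 0.591, -0.284, 0.231]
ft_force: [1.0, -0.4, -1.3]
grip_width: 0.0107
grasp_force: 60.0
```

Emit:
move_arm([
  [0, 0, 0, 0, 0, 0, 0],
  [0, 0, 0, 0, 0, 0, 0],
])

```text
clock: 4.98
eef_pos: [0.5494, -0.03, 0.2656]
tool_rot: [0.72, 0.59, -0.284, 0.231]
ft_force: [-1.2, 0.9, -1.2]
grip_width: 0.0113
grasp_force: 59.9
```

Run:
```python
from h import *
b=boardpose(STAND,0,.2265)
plan(tool(b,(-.0358,.0482),42.8,(-.08,0,0)),n=1,g=0)
a=bot.camera("scene");t=bot.camera("top")
f=lambda im:cv2.resize(im,None,fx=4,fy=4,interpolation=cv2.INTER_CUBIC)
cv2.imwrite("pics/h1.png",np.hstack([f(a[150:265,240:340]),f(t[145:260,240:340])]))
```

```text
1 x [0.0, 1.03, 0.3, -2.41, -0.2, 0.09, 0.01] total [ 1.   0.3 -2.4] [-0.2  0.1  0. ] tgt [ 0.55  -0.028  0.267]
```

View pics/h1.png

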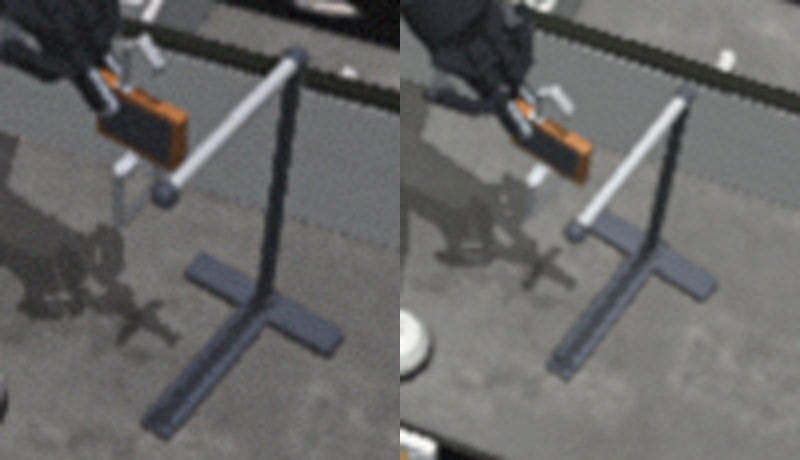

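The views show the board held upright to the left of the bar (ball at (164,193) in the left panel). The hook tip faces the bar, and the bar pixels match the first fit. Next I slide the hook over the bar.

Run:
```python
from h import *
b=boardpose(STAND,0,.2265)
t1=tool(b,(-.0358,.0482),42.8);plan(t1,n=5,g=0)
plan(tool(b,(-.0358,.0482),42.8,(0,0,-.0315)),cur=t1,n=4,g=0)
```

```text
5 x [0.0, -11.71, 0.08, 10.76, -0.01, 0.01, 0.03] total [-58.5   0.4  53.8] [-0.   0.1  0.1] tgt [ 0.535 -0.106  0.267]
4 x [0.0, 5.35, 0.0, 5.78, 0.0, 0.0, 0.0] total [21.4  0.  23.1] [0. 0. 0.] tgt [ 0.535 -0.106  0.235]
```

Emit:
move_arm([
  [0, -11.7, 0, 10.8, 0, 0, 0],
  [0, -11.7, 0, 10.8, 0, 0, 0],
  [0, -11.7, 0, 10.8, 0, 0, 0],
  [0, -11.7, 0, 10.8, 0, 0, 0],
  [0, -11.7, 0, 10.8, 0, 0, 0],
  [0, 0, 0, 0, 0, 0, 0],
  [0, 0, 0, 0, 0, 0, 0],
])

```text
clock: 5.67
eef_pos: [0.5343, -0.1056, 0.2678]
tool_rot: [0.719, 0.591, -0.282, 0.232]
ft_force: [0.3, -0.4, -1.7]
grip_width: 0.0107
grasp_force: 60.0
```

Run:
```python
from h import *
print(bot.get_obs()["ft_force"])
b=boardpose(STAND,0,.2265)
plan(tool(b,(-.0358,.0482),42.8),n=1,g=0)
a=bot.camera("scene");t=bot.camera("top")
f=lambda im:cv2.resize(im,None,fx=5,fy=5,interpolation=cv2.INTER_CUBIC)
cv2.imwrite("pics/h2.png",np.hstack([f(a[150:230,260:340]),f(t[145:225,260:340])]))
```

```text
[ 0.27062563 -0.38275193 -1.73641368]
1 x [0.0, 0.37, 0.3, 1.19, 0.09, -0.0, 0.07] total [0.4 0.3 1.2] [ 0.1 -0.   0.1] tgt [ 0.535 -0.106  0.267]
```

View pics/h2.png

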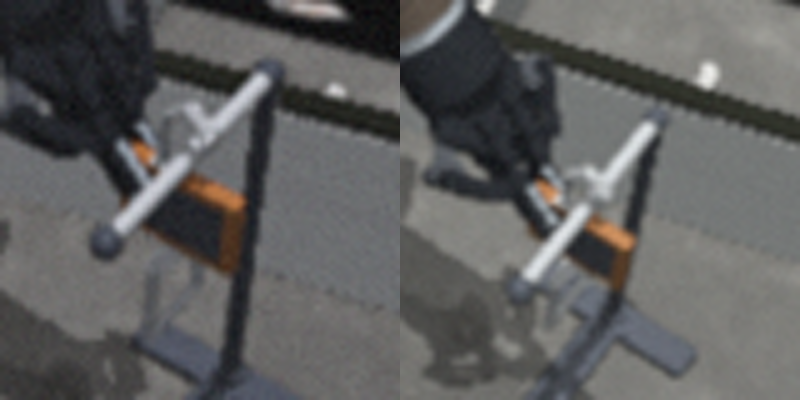

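The views show the hook's V straddling the bar at about (195,115) on the left and (590,180) on the right, with no contact force. Next I lower it.

Emit:
move_arm([
  [0, 5.4, 0, 5.8, 0, 0, 0],
  [0, 5.4, 0, 5.8, 0, 0, 0],
  [0, 5.4, 0, 5.8, 0, 0, 0],
  [0, 1.7, 0, 2, 0, 0, 0],
  [0, 0, 0, 0, 0, 0, 0],
])

```text
clock: 6.18
eef_pos: [0.5344, -0.1064, 0.2405]
tool_rot: [0.719, 0.591, -0.283, 0.232]
ft_force: [0.5, -0.2, -1.3]
grip_width: 0.011
grasp_force: 60.1
```

Emit:
move_arm([
  [0, 0.7, 0, 0.7, 0, 0, 0],
  [0, 0.7, 0, 0.7, 0, 0, 0],
  [0, 0.7, 0, 0.7, 0, 0, 0],
  [0, 0, 0, 0, 0, 0, 0],
])

```text
clock: 6.52
eef_pos: [0.5351, -0.1068, 0.2398]
tool_rot: [0.719, 0.591, -0.282, 0.233]
ft_force: [-0.3, -2.4, 2.6]
grip_width: 0.0111
grasp_force: 60.4
```

Emit:
move_arm([
  [0, -0.4, 0, 1.7, 0, 0, 0],
  [0, 0, 0, 0, 0, 0, 0],
  [0.5, 0, 0, 0, 0, 0, 0],
  [0.5, 0, 0, 0, 0, 0, 0],
  [0.5, 0, 0, 0, 0, 0, 0],
  [0.5, 0, 0, 0, 0, 0, 0],
  [0.5, 0, 0, 0, 0, 0, 0],
])

```text
clock: 7.1
eef_pos: [0.5345, -0.1076, 0.2375]
tool_rot: [0.719, 0.591, -0.282, 0.232]
ft_force: [-0.3, -1.2, 0.8]
grip_width: 0.0427
grasp_force: 0.0
```

Emit:
move_arm([
  [0.5, 0, 0, -10, 0, 0, 0],
  [0.5, 0, 0, -20, 0, 0, 0],
  [0.5, 0, 0, -25, 0, 0, 0],
  [0.5, 0, 0, -25, 0, 0, 0],
  [1, 0, 0, -25, 0, 0, 0],
  [1, 0, 0, 0, 0, 0, 0],
  [1, 0, 0, 0, 0, 0, 0],
  [1, 0, 0, 0, 0, 0, 0],
])

```text
clock: 7.77
eef_pos: [0.5482, -0.0378, 0.314]
tool_rot: [0.719, 0.591, -0.282, 0.232]
ft_force: [-0.5, -0.6, -0.1]
grip_width: 0.0851
grasp_force: 0.0
```

Run:
```python
from h import *
o=bot.get_obs();print(o["clock"],o["eef_pos"].round(4),o["ft_force"].round(1),o["joint_pos"].round(2))
k=bot.calibration("wrist");im=bot.camera("wrist");cv2.imwrite("pics/w3.png",cv2.resize(im,None,fx=1.5,fy=1.5,interpolation=cv2.INTER_CUBIC))
np.savez("w3.npz",K=k["K"],p=k["position"],q=k["orientation"],tp=o["eef_pos"],tq=o["tool_rot"])
```

```text
7.7667 [ 0.5482 -0.0378  0.314 ] [-0.5 -0.6 -0.1] [ 0.26  0.55  0.43  1.85 -0.66  2.17]
```

View pics/w3.png

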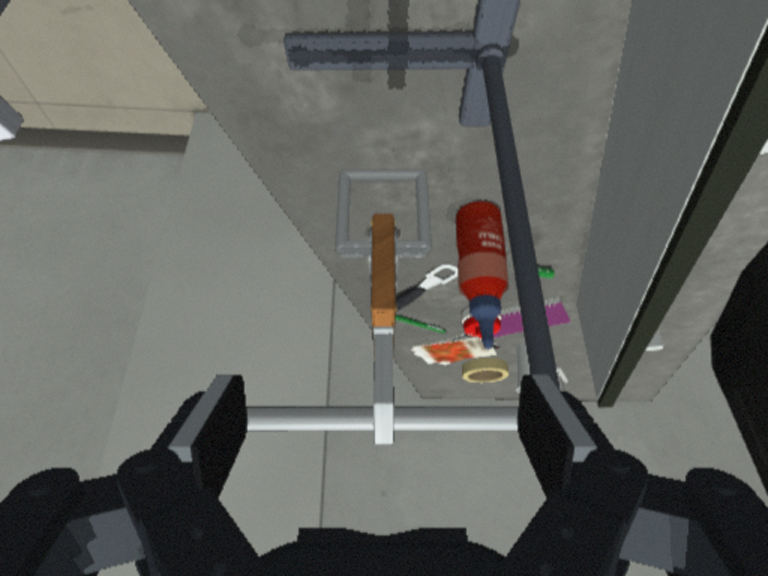

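The wrist view shows the narrow board hanging freely: hook on the bar at (384,420), panel bottom edge at (384,214), loop lower corners at (344,176) and (424,176).

Run:
```python
from h import *
d=np.load("w3.npz");c=(d["K"],d["p"],R.from_quat(d["q"]));A=np.array
M=A([[0,-.026,-.062],[0,.026,-.062],[-.04,-.006,0],[-.04,.006,0],[0,-.026,-.001],[0,.026,-.001]])+[0,0,.198]
U=A([[344,176],[424,176],[373,214],[395,214],[340,250],[427,250]])/1.5
x,e=fit([(c,M,U)],[.529,-.134,-1.767]);print("hung",x.round(4),e,(proj(c,R.from_euler('z',x[2]).apply(M)+[x[0],x[1],0])*1.5).round().tolist())
r=R.from_euler('z',STAND[2]);print("in stand",r.inv().apply([x[0]-STAND[0],x[1]-STAND[1],0]))
# back to wide board pregrasp
W=[.5675,.2115,-1.435]
t=tool(boardpose(W,0,.075),(-.045,.048),42,(-.085,0,.095));plan(t,n=10)
```

```text
hung [ 0.5312 -0.1352 -1.7658] 1.7266472628243719 [[345.0, 176.0], [421.0, 176.0], [373.0, 213.0], [395.0, 213.0], [342.0, 251.0], [426.0, 251.0]]
in stand [0.00073416 0.00241787 0.        ]
10 x [1.0, 34.51, -1.42, -17.49, -1.28, 0.08, -1.4] total [ 338.1  -69.2 -171.8] [-12.8   0.8 -14. ] tgt [0.551 0.333 0.21 ]
```

Run:
```python
from h import *
s=cal("scene");t=cal("top");C=lambda u,v:(u/2.8+120,v/2.8+120)
for n,u,v,z in(("hooktop",72,77,.182),("TL",50,103,.126),("TR",115,106,.126),("BL",52,135,.066),("BR",115,147,.066),("loop",93,188,0)):print(n,ray(s,C(u,v),z).round(3))
im=cv2.imread("pics/top0.png");h=cv2.cvtColor(im,cv2.COLOR_BGR2HSV);m=cv2.inRange(h,(22,120,90),(35,255,255));m[:,220:]=0
ys,xs=np.nonzero(m);print(xs.min(),xs.max(),ys.min(),ys.max())
for q in((xs[ys.argmin()],ys.min()),(xs[ys.argmax()],ys.max()),(xs.min(),ys[xs.argmin()]),(xs.max(),ys[xs.argmax()])):print(q,[ray(t,q,z)[:2].round(3).tolist() for z in(0,.066,.126,.182)])
```

```text
hooktop [0.549 0.445 0.182]
TL [0.541 0.488 0.126]
TR [0.574 0.409 0.126]
BL [0.539 0.498 0.066]
BR [0.557 0.409 0.066]
loop [0.529 0.438 0.   ]
153 173 140 170
(np.int64(160), np.int64(140)) [[0.652, 0.55], [0.616, 0.513], [0.583, 0.48], [0.551, 0.449]]
(np.int64(167), np.int64(170)) [[0.531, 0.439], [0.499, 0.407], [0.47, 0.378], [0.444, 0.351]]
(np.int64(153), np.int64(149)) [[0.597, 0.551], [0.563, 0.514], [0.532, 0.481], [0.503, 0.45]]
(np.int64(173), np.int64(153)) [[0.618, 0.461], [0.582, 0.428], [0.55, 0.399], [0.521, 0.371]]
```

Run:
```python
from h import *
d=np.load("w2.npz");c=(d["K"],d["p"],R.from_quat(d["q"]));A=np.array
M=A([[0,-.005,.191],[0,.005,.191],[.055,-.006,.135],[.055,.006,.135],[-.055,-.006,.135],[-.055,.006,.135]])
U=A([[591,246],[611,244],[538,218],[556,214],[606,62],[632,58]])/1.5
W,e=fit([(c,M,U)],[.5667,.21,-1.43]);print(W.round(4),e,(proj(c,R.from_euler('z',W[2]).apply(M)+[W[0],W[1],0])*1.5).round().tolist())
W=[.568,.212,-1.44]
t=tool(boardpose(W,0,.075),(-.05,.045),30,(-.06,0,.125));plan(t,n=11)
plan(tool(boardpose(W,0,.075),(-.05,.045),30),cur=t,n=7)
```

```text
[ 0.5648  0.212  -1.4192] 4.753870217607471 [[590.0, 247.0], [612.0, 247.0], [537.0, 222.0], [557.0, 221.0], [604.0, 58.0], [634.0, 57.0]]
11 x [1.0, 30.14, -0.85, -13.78, -1.01, 1.16, -1.37] total [ 308.6  -62.4 -179.5] [-11.1  12.7 -15.1] tgt [0.554 0.316 0.235]
7 x [1.0, 1.51, 0.0, 19.75, 0.0, 0.0, 0.0] total [ 10.5   0.  138.3] [0. 0. 0.] tgt [0.562 0.256 0.11 ]
```

Emit:
move_arm([
  [1, 30, -0.9, -13.8, -1, 1.16, -1.35],
  [1, 30, -0.9, -13.8, -1, 1.16, -1.35],
  [1, 30, -0.9, -13.8, -1, 1.16, -1.35],
  [1, 30, -0.9, -13.8, -1, 1.16, -1.35],
  [1, 30, -0.9, -13.8, -1, 1.16, -1.35],
  [1, 30, -0.9, -13.8, -1, 1.16, -1.35],
  [1, 30, -0.9, -13.8, -1, 1.16, -1.35],
  [1, 30, -0.9, -13.8, -1, 1.16, -1.35],
  [1, 30, -0.9, -13.8, -1, 1.16, -1.35],
  [1, 30, -0.9, -13.8, -1, 1.16, -1.35],
])

```text
clock: 8.65
eef_pos: [0.5587, 0.2826, 0.2398]
tool_rot: [0.647, 0.714, -0.182, 0.198]
ft_force: [1.0, 0.2, -0.7]
grip_width: 0.0853
grasp_force: 0.0
```

Emit:
move_arm([
  [1, 30, -0.9, -13.8, -1, 1.16, -1.35],
  [1, 0, 0, 0, 0, 0, 0],
  [1, 0, 0, 0, 0, 0, 0],
])

```text
clock: 8.9
eef_pos: [0.5542, 0.3157, 0.2361]
tool_rot: [0.638, 0.725, -0.171, 0.195]
ft_force: [-0.7, 0.2, 0.2]
grip_width: 0.0859
grasp_force: 0.0
```

Run:
```python
from h import *
W=[.567,.212,-1.435]
plan(tool(boardpose(W,0,.075),(-.05,.045),30),n=7)
o=bot.get_obs();k=bot.calibration("wrist");im=bot.camera("wrist");cv2.imwrite("pics/w4.png",cv2.resize(im,None,fx=1.5,fy=1.5,interpolation=cv2.INTER_CUBIC))
np.savez("w4.npz",K=k["K"],p=k["position"],q=k["orientation"],tp=o["eef_pos"],tq=o["tool_rot"])
# orange frame of the wide board: mask bounding values
h=cv2.cvtColor(im,cv2.COLOR_BGR2HSV);m=cv2.inRange(h,(5,150,90),(14,255,255))
n,l,s,ce=cv2.connectedComponentsWithStats(m);print([(s[i].tolist(),ce[i].round().tolist()) for i in range(1,n) if s[i,4]>300])
c=(np.array(k["K"]),np.array(k["position"]),R.from_quat(k["orientation"]))
M=np.array([[-.055,-.006,.075],[-.055,.006,.075],[-.055,-.006,.135],[-.055,.006,.135],[.055,-.006,.135],[.055,.006,.135]])
print(proj(c,R.from_euler('z',W[2]).apply(M)+[W[0],W[1],0]).round().tolist())
```

```text
7 x [1.0, 1.57, -0.16, 19.82, -0.03, 0.01, -0.05] total [ 11.1  -0.9 138.7] [-0.2  0.1 -0.4] tgt [0.561 0.256 0.11 ]
[]
[[246.0, 132.0], [259.0, 132.0], [245.0, 179.0], [260.0, 179.0], [248.0, 249.0], [259.0, 249.0]]
```

Emit:
move_arm([
  [1, 1.6, 0, 20, 0, 0, 0],
  [1, 1.6, 0, 20, 0, 0, 0],
  [1, 1.6, 0, 20, 0, 0, 0],
  [1, 1.6, 0, 20, 0, 0, 0],
  [1, 1.6, -0.5, 20, 0, 0, 0],
  [1, 1.6, -0.5, 20, 0, 0, 0],
  [1, 1.5, 0, 18.5, 0, 0, -0.4],
  [1, 0, 0, 0, 0, 0, 0],
])

```text
clock: 9.62
eef_pos: [0.5601, 0.2508, 0.1088]
tool_rot: [0.637, 0.726, -0.175, 0.193]
ft_force: [-0.1, 1.3, 0.3]
grip_width: 0.0857
grasp_force: 0.0
```

Emit:
move_arm([
  [0, 0, 0, 0, 0, 0, 0],
  [0, 0, 0, 0, 0, 0, 0],
  [0, 0, 0, 0, 0, 0, 0],
  [0, 0, 0, 0, 0, 0, 0],
  [0, 0, 0, 0, 0, 0, 0],
  [0, 0, 0, 0, 0, 0, 0],
  [0, 0, 0, 0, 0, 0, 0],
  [0, 0, 0, 0, 0, 0, 0],
])

```text
clock: 10.28
eef_pos: [0.5608, 0.2563, 0.1128]
tool_rot: [0.636, 0.727, -0.171, 0.194]
ft_force: [-5.1, 1.6, 4.6]
grip_width: 0.0107
grasp_force: 60.1
```

Emit:
move_arm([
  [0, -7.5, 0, -13, 0, 0, 0],
  [0, -15, 0, -26, 0, 0, 0],
  [0, -15, 0, -26, 0, 0, 0],
  [0, -12.5, 0, -21.7, 0, 0, 0],
  [0, 0, 0, 0, 0, 0, 0],
  [0, 0, 0, 0, 0, 0, 0],
])

```text
clock: 10.78
eef_pos: [0.5629, 0.2567, 0.2136]
tool_rot: [0.637, 0.727, -0.169, 0.195]
ft_force: [-0.1, -0.2, -1.7]
grip_width: 0.0108
grasp_force: 59.4
```

Run:
```python
from h import *
o=bot.get_obs();print(o["clock"],o["eef_pos"].round(4),o["ft_force"].round(1))
k=bot.calibration("wrist");im=bot.camera("wrist");cv2.imwrite("pics/w5.png",cv2.resize(im,None,fx=1.5,fy=1.5,interpolation=cv2.INTER_CUBIC))
np.savez("w5.npz",K=k["K"],p=k["position"],q=k["orientation"],tp=o["eef_pos"],tq=o["tool_rot"])
```

```text
10.7833 [0.5629 0.2567 0.2136] [-0.1 -0.2 -1.7]
```

View pics/w5.png

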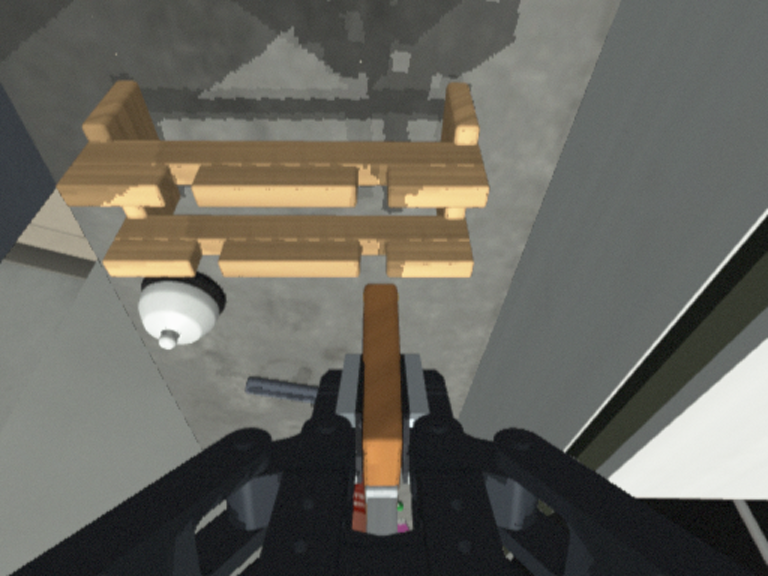

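The wrist view shows the wide board held centrally. Its left-edge bottom corners are at (364,285) and (398,285), and its top face starts near y≈455–486.

Run:
```python
from h import *
A=np.array
M=A([[-.055,-.006,0],[-.055,.006,0]]);U=A([[364,285],[398,285]])/1.5
x,e,rb,p=inhand("w5.npz",M,U,A([-.05,.045,.30,0]))
print(x.round(4),e.round(1).tolist(),rb.as_euler('zyx',degrees=True).round(2),p.round(4))
d=np.load("w5.npz");c=(d["K"],d["p"],R.from_quat(d["q"]))
print("top L corners, stem base, top R:",(proj(c,rb.apply(A([[-.055,0,.06],[-.017,0,.06],[.055,0,.06]]))+p)*1.5).round())
rr=R.from_euler('z',rb.as_euler('zyx')[0])
for g in ((-.05,.045),tuple(x[:2])):
    print("alt origin assuming z .1758",(d["tp"]-rr.apply([g[0]+.0055,0,g[1]-.0095])).round(4))
```

```text
[-0.0493  0.0449  0.3001 -0.0006] [[0.0, 0.0], [-0.0, -0.0]] [-82.4   -0.13   0.19] [0.5693 0.2135 0.1781]
top L corners, stem base, top R: [[381. 452.]
 [381. 498.]
 [381. 551.]]
alt origin assuming z .1758 [0.5688 0.2126 0.1781]
alt origin assuming z .1758 [0.5687 0.2133 0.1782]
```

Run:
```python
from h import *
U=[.5312,-.1352,-1.7658];g=(-.0493,.046);b=boardpose(U,0,.059)
t1=tool(b,g,30,(-.11,0,.05));plan(t1,n=10,g=0)
plan(tool(b,g,30,(-.11,0,0)),cur=t1,n=2,g=0)
```

```text
10 x [0.0, -17.61, 0.25, 17.81, 0.93, -0.01, 1.63] total [-173.4  -32.8  176.3] [ 9.3 -0.1 16.3] tgt [0.561 0.016 0.145]
2 x [0.0, 12.5, 0.0, 21.65, 0.0, 0.0, 0.0] total [25.   0.  43.3] [0. 0. 0.] tgt [0.561 0.016 0.095]
```

Emit:
move_arm([
  [0, -17.6, 0.25, 17.8, 0.93, 0, 1.63],
  [0, -17.6, 0.25, 17.8, 0.93, 0, 1.63],
  [0, -17.6, 0.25, 17.8, 0.93, 0, 1.63],
  [0, -17.6, 0.25, 17.8, 0.93, 0, 1.63],
  [0, -17.6, 0.25, 17.8, 0.93, 0, 1.63],
  [0, -17.6, 0.25, 17.8, 0.93, 0, 1.63],
  [0, -17.6, 0.25, 17.8, 0.93, 0, 1.63],
  [0, -17.6, 0.25, 17.8, 0.93, 0, 1.63],
  [0, -17.6, 0.25, 17.8, 0.93, 0, 1.63],
  [0, -17.6, 0.25, 17.8, 0.93, 0, 1.63],
])

```text
clock: 11.67
eef_pos: [0.5594, 0.0141, 0.1433]
tool_rot: [0.746, 0.613, -0.202, 0.163]
ft_force: [1.1, -0.1, -1.6]
grip_width: 0.0111
grasp_force: 59.3
```

Emit:
move_arm([
  [0, 12.5, 0, 21.6, 0, 0, 0],
  [0, 12.5, 0, 21.6, 0, 0, 0],
  [0, 0, 0, 0, 0, 0, 0],
  [0, 0, 0, 0, 0, 0, 0],
])

```text
clock: 12.0
eef_pos: [0.5584, 0.0148, 0.0936]
tool_rot: [0.745, 0.614, -0.203, 0.163]
ft_force: [0.7, -0.0, -1.5]
grip_width: 0.0113
grasp_force: 59.2
```

Run:
```python
from h import *
U=[.5312,-.1352,-1.7658];g=(-.0493,.046);b=boardpose(U,0,.059)
print(bot.get_obs()["eef_pos"])
plan(tool(b,g,30,(-.11,0,0)),n=1,g=0)
plan(tool(b,g,30,(0,0,0)),n=6,g=0)
a=bot.camera("scene");t=bot.camera("top");w=bot.camera("wrist")
f=lambda im,s:cv2.resize(im,None,fx=s,fy=s,interpolation=cv2.INTER_CUBIC)
cv2.imwrite("pics/l1.png",np.hstack([f(a[155:255,240:330],4),f(w[:,100:400],400/384)]))
```

```text
[0.55842858 0.01478176 0.09360485]
1 x [0.0, 0.25, 2.34, -2.32, -0.31, 0.18, 0.18] total [ 0.3  2.3 -2.3] [-0.3  0.2  0.2] tgt [0.561 0.016 0.095]
6 x [0.0, -15.82, 0.39, 8.81, -0.05, 0.03, 0.03] total [-94.8   2.3  53. ] [-0.3  0.2  0.2] tgt [ 0.54  -0.092  0.095]
```

View pics/l1.png

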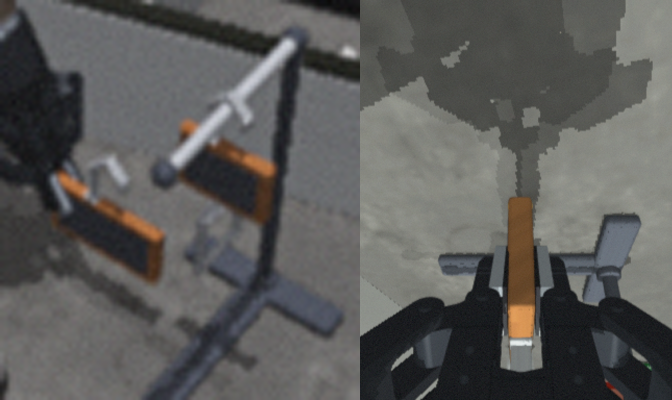

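The left panel shows the wide board to the left of the loop (loop at (210,240)), with the upper board hanging steady. Next I slide the wide board's hook through the loop.

Emit:
move_arm([
  [0, -12.8, 0.5, 6.4, -0.1, 0, 0],
  [0, -13.8, 0.5, 7.5, -0.1, 0.1, 0.1],
  [0, -13.8, 0.5, 7.5, -0.1, 0.1, 0.1],
  [0, -13.8, 0.4, 7.5, 0, 0, 0],
  [0, -13.8, 0.4, 7.5, 0, 0, 0],
])

```text
clock: 12.57
eef_pos: [0.5486, -0.0613, 0.1001]
tool_rot: [0.747, 0.613, -0.196, 0.166]
ft_force: [-0.2, -0.5, -2.1]
grip_width: 0.0108
grasp_force: 59.4
```

Emit:
move_arm([
  [0, -13.8, 0, 7.5, 0, 0, 0],
  [0, -13.8, 0, 7.5, 0, 0, 0],
  [0, 0, 0, 0, 0, 0, 0],
  [0, 0, 0, 0, 0, 0, 0],
])

```text
clock: 12.9
eef_pos: [0.5422, -0.0921, 0.1006]
tool_rot: [0.748, 0.612, -0.196, 0.166]
ft_force: [-0.3, -0.1, -1.7]
grip_width: 0.0111
grasp_force: 59.3
```

Run:
```python
from h import *
U=[.5312,-.1352,-1.7658];g=(-.0493,.046)
print(bot.get_obs()["ft_force"])
plan(tool(boardpose(U,0,.061),g,30),n=1,g=0)
plan(tool(boardpose(U,0,.034),g,30),n=4,g=0)
a=bot.camera("scene");t=bot.camera("top")
f=lambda im,s:cv2.resize(im,None,fx=s,fy=s,interpolation=cv2.INTER_CUBIC)
cv2.imwrite("pics/l2.png",np.hstack([f(a[160:250,260:330],5),f(t[155:245,260:330],5)]))
```

```text
[-0.31651137 -0.12586091 -1.66950764]
1 x [0.0, 0.96, -2.5, 3.02, 0.38, -0.25, -0.33] total [ 1.  -2.5  3. ] [ 0.4 -0.3 -0.3] tgt [ 0.54  -0.092  0.097]
4 x [0.0, 3.6, -0.66, 6.61, 0.09, -0.06, -0.08] total [14.4 -2.7 26.5] [ 0.4 -0.3 -0.3] tgt [ 0.54  -0.092  0.07 ]
```

View pics/l2.png

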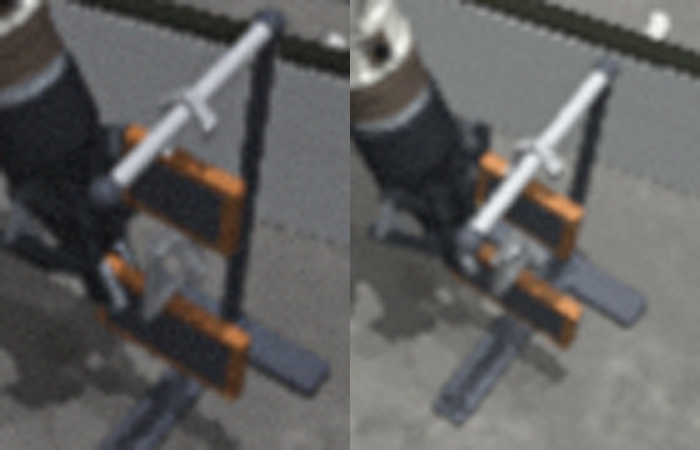

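Both views show the wide board's hook through the loop at about (170,270), with no contact force. Next I lower it.

Emit:
move_arm([
  [0, 3.6, -0.7, 6.6, 0.1, 0, 0],
  [0, 3.6, -0.7, 6.6, 0.1, 0, 0],
  [0, 3.6, -0.7, 6.6, 0.1, 0, 0],
  [0, 2, -0.5, 3.8, 0, 0, 0],
  [0, 0, 0, 0, 0, 0, 0],
  [0, 0, 0, 0, 0, 0, 0],
])

```text
clock: 13.5
eef_pos: [0.539, -0.0913, 0.0716]
tool_rot: [0.747, 0.613, -0.199, 0.163]
ft_force: [-0.2, 0.3, -1.1]
grip_width: 0.0111
grasp_force: 59.4
```

Emit:
move_arm([
  [0, 0.5, 0, 0.9, 0, 0, 0],
  [0, 0.5, 0, 0.9, 0, 0, 0],
  [0, 0.5, 0, 0.9, 0, 0, 0],
  [0, 0, 0, 0, 0, 0, 0],
  [0, 0, 0, 0, 0, 0, 0],
])

```text
clock: 13.92
eef_pos: [0.5397, -0.0915, 0.0696]
tool_rot: [0.748, 0.612, -0.198, 0.164]
ft_force: [-0.0, 0.1, -0.6]
grip_width: 0.0109
grasp_force: 59.5
```

Emit:
move_arm([
  [0, 0.5, 0, 0.9, 0, 0, 0],
  [0, 0.5, 0, 0.9, 0, 0, 0],
  [0, 0, 0, 0, 0, 0, 0],
  [0, 0, 0, 0, 0, 0, 0],
])

```text
clock: 14.25
eef_pos: [0.5405, -0.0921, 0.0688]
tool_rot: [0.748, 0.612, -0.198, 0.165]
ft_force: [-0.4, -0.4, 5.4]
grip_width: 0.0107
grasp_force: 60.2
```

Emit:
move_arm([
  [0, -0.4, 0, -0.7, 0, 0, 0],
  [0, 0, 0, 0, 0, 0, 0],
  [0.3, 0, 0, 0, 0, 0, 0],
  [0.4, 0, 0, 0, 0, 0, 0],
  [0.4, 0, 0, 0, 0, 0, 0],
  [0.4, 0, 0, 0, 0, 0, 0],
  [0.4, 0, 0, 0, 0, 0, 0],
  [0.4, 0, 0, 0, 0, 0, 0],
])

```text
clock: 14.92
eef_pos: [0.5393, -0.0914, 0.0679]
tool_rot: [0.748, 0.612, -0.198, 0.163]
ft_force: [0.6, 0.5, -1.0]
grip_width: 0.0343
grasp_force: 0.0
```

Run:
```python
from h import *
o=bot.get_obs();print(o["clock"],o["grip_width"],o["ft_force"].round(2))
# compare the scene with the expected hung pose: board outlines
s=cal("scene");bot.camera("scene")
U=[.5312,-.1352,-1.7658]
for q,w,z in(("upper_board",.04,.198),("lower_board",.055,.032)):
    r,p=boardpose(U,0,z);P=proj(s,r.apply(np.array([[a,b,c] for a in(-w,w) for b in(-.006,.006) for c in(0,.06)]))+p)
    print(q,"exp panel",P.min(0).round(),P.max(0).round(),[(round(d["conf"],2),np.round(d["rect"])) for d in bot.outline_of(q,"scene")])
```

```text
14.9167 0.03427722511802071 [ 0.61  0.49 -0.98]
upper_board exp panel [284. 183.] [310. 211.] [(0.55, array([284., 180.,  25.,  42.]))]
lower_board exp panel [278. 216.] [309. 246.] [(0.72, array([281., 218.,  25.,  28.])), (0.5, array([356., 268.,  12.,  22.]))]
```

Both outlines match the expected hung poses. Next I back out along the tool axis.

Emit:
move_arm([
  [0.4, 0, 0, -6, 0, 0, 0],
  [0.4, 0, 0, -12, 0, 0, 0],
  [0.4, 0, 0, -15, 0, 0, 0],
  [0.4, 3, 0, -20, 0, 0, 0],
  [0.4, 10, 0, -20, 0, 0, 0],
  [0.4, 20, 0, -20, 0, 0, 0],
  [0.4, 25, 0, -20, 0, 0, 0],
  [0.4, 25, 0, -20, 0, 0, 0],
])

```text
clock: 15.73
eef_pos: [0.5668, 0.045, 0.1436]
tool_rot: [0.748, 0.612, -0.198, 0.164]
ft_force: [1.0, 0.2, -0.1]
grip_width: 0.034
grasp_force: 0.0
```

Emit:
move_arm([
  [0.4, 0, 0, 0, 0, 0, 0],
  [0.4, 0, 0, 0, 0, 0, 0],
  [0.4, 0, 0, 0, 0, 0, 0],
  [0.4, 0, 0, 0, 0, 0, 0],
  [0.4, 0, 0, 0, 0, 0, 0],
  [0.4, 0, 0, 0, 0, 0, 0],
  [0.4, 0, 0, 0, 0, 0, 0],
  [0.4, 0, 0, 0, 0, 0, 0],
  [0.4, 0, 0, 0, 0, 0, 0],
  [0.4, 0, 0, 0, 0, 0, 0],
])

```text
clock: 16.57
eef_pos: [0.5665, 0.0438, 0.1423]
tool_rot: [0.748, 0.612, -0.198, 0.164]
ft_force: [-0.5, -0.7, -0.1]
grip_width: 0.0341
grasp_force: 0.0
```

Emit:
move_arm([
  [0.4, 0, 0, 0, 0, 0, 0],
  [0.4, 0, 0, 0, 0, 0, 0],
  [0.4, 0, 0, 0, 0, 0, 0],
  [0.4, 0, 0, 0, 0, 0, 0],
  [0.4, 0, 0, 0, 0, 0, 0],
  [0.4, 0, 0, 0, 0, 0, 0],
  [0.4, 0, 0, 0, 0, 0, 0],
  [0.4, 0, 0, 0, 0, 0, 0],
  [0.4, 0, 0, 0, 0, 0, 0],
  [0.4, 0, 0, 0, 0, 0, 0],
])

```text
clock: 17.4
eef_pos: [0.5665, 0.044, 0.1423]
tool_rot: [0.748, 0.612, -0.198, 0.164]
ft_force: [-1.6, 0.2, 0.1]
grip_width: 0.034
grasp_force: 0.0
```

Run:
```python
from h import *
o=bot.get_obs();print(o["clock"],o["eef_pos"].round(3),o["ft_force"].round(2))
ims=[]
for c in("scene","top"):
    s=cal(c);ims.append(bot.camera(c).astype(int))
    for q,w,z in(("upper_board",.04,.198),("lower_board",.055,.032)):
        r,p=boardpose([.5312,-.1352,-1.7658],0,z);P=proj(s,r.apply(np.array([[a,b,d] for a in(-w,w) for b in(-.006,.006) for d in(0,.06)]))+p)
        print(c,q,"exp",P.min(0).round(),P.max(0).round(),[(round(d["conf"],2),np.round(d["rect"])) for d in bot.outline_of(q,c)][:2])
```

```text
17.4 [0.566 0.044 0.142] [-1.6   0.22  0.05]
scene upper_board exp [284. 183.] [310. 211.] [(0.96, array([138., 160.,  22.,  27.])), (0.59, array([283., 180.,  26.,  44.]))]
scene lower_board exp [278. 216.] [309. 246.] [(0.6, array([282., 217.,  28.,  29.])), (0.57, array([140., 201.,  19.,   6.]))]
top upper_board exp [285. 184.] [307. 207.] [(0.55, array([286., 184.,  22.,  22.]))]
top lower_board exp [279. 204.] [306. 229.] [(0.83, array([279., 206.,  24.,  23.]))]
```

Emit:
move_arm([
  [0.4, 0, 0, 0, 0, 0, 0],
  [0.4, 0, 0, 0, 0, 0, 0],
  [0.4, 0, 0, 0, 0, 0, 0],
  [0.4, 0, 0, 0, 0, 0, 0],
  [0.4, 0, 0, 0, 0, 0, 0],
  [0.4, 0, 0, 0, 0, 0, 0],
  [0.4, 0, 0, 0, 0, 0, 0],
  [0.4, 0, 0, 0, 0, 0, 0],
  [0.4, 0, 0, 0, 0, 0, 0],
  [0.4, 0, 0, 0, 0, 0, 0],
])

```text
clock: 18.53
eef_pos: [0.5665, 0.044, 0.1423]
tool_rot: [0.748, 0.612, -0.198, 0.164]
ft_force: [-0.5, 0.0, 0.5]
grip_width: 0.034
grasp_force: 0.0
```

Emit:
move_arm([
  [0.4, 0, 0, 0, 0, 0, 0],
  [0.4, 0, 0, 0, 0, 0, 0],
  [0.4, 0, 0, 0, 0, 0, 0],
  [0.4, 0, 0, 0, 0, 0, 0],
  [0.4, 0, 0, 0, 0, 0, 0],
  [0.4, 0, 0, 0, 0, 0, 0],
  [0.4, 0, 0, 0, 0, 0, 0],
  [0.4, 0, 0, 0, 0, 0, 0],
  [0.4, 0, 0, 0, 0, 0, 0],
  [0.4, 0, 0, 0, 0, 0, 0],
])

```text
clock: 19.37
eef_pos: [0.5665, 0.044, 0.1423]
tool_rot: [0.748, 0.612, -0.198, 0.164]
ft_force: [1.2, 0.3, 0.6]
grip_width: 0.0338
grasp_force: 0.0
```

Run:
```python
from h import *
I=[bot.camera("wrist").astype(np.float32) for _ in range(6)]
B=lambda a:cv2.GaussianBlur(a,(7,7),0)
for k in range(1,6):
    d=np.abs(B(I[k])-B(I[0])).max(2);print(d.max().round(1),np.percentile(d,99).round(1),np.unravel_index(d.argmax(),d.shape))
```

```text
3.9 1.9 (np.int64(373), np.int64(233))
8.1 2.0 (np.int64(359), np.int64(30))
4.2 1.9 (np.int64(383), np.int64(241))
3.8 1.9 (np.int64(254), np.int64(290))
4.0 1.9 (np.int64(280), np.int64(217))
```

The frames show no motion, so everything is at rest. I hand in the job.

```bash
python3 -c "
from workcell import bot
print(bot.job_done())"
```

```text
the job is handed in; nothing more can be done
None
```

The narrower board hangs by its hook on the stand's bar and the wider board hangs in its loop; both are released and looked at rest in the last frames, and the job was handed in at about 20 s, with no verdict returned.

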